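# Set the sample shaker's timer by clicks

## Task

The grey sample shaker's timer dial only turns while its black knob is held pressed down. Press the knob and wind the dial counter-clockwise back to its stop, then wind it clockwise exactly five clicks, never going past the fifth, and let go so that the knob springs back up. Be gentle: close on the knob softly, squeeze it with no more than about 12 N a finger and press it no harder than it needs, and leave the jars, bottles and tools around it standing where they are.

Things in the scene. Friction and masses are not known exactly. Their poses are not given: they have to be found in the camera images.
- knob_grip (a point): Centre of the round black knob's grip, half-way up, on the vertical turning axis. The grip is an upright cylinder 40 mm wide and 26 mm tall. Below it is a flange of the same piece, 72 mm across, 6 mm thick, its top 13 mm below this point, with 7 mm of free space under it down to the housing. This point turns and sinks with the knob
- knob (a joint): How far the knob is pressed down, m: 0 up, 0.005 fully down (rigid there). Its spring takes 5 N at once, rising to 7 N fully down
- knob_spin (a joint): Angle of the knob, rad, growing clockwise from above, endless. Unpressed it spins freely and drives nothing. Pressed by over 2 mm, six lugs under it reach between six lugs of the dial, with up to 0.55 rad of free play, taken up anew at each reversal or press. A lug may first land on a lug (the knob stops after 1 mm) until the knob is turned a little
- dial (a joint): Angle of the timer dial, rad: 0 at the counter-clockwise stop, growing clockwise from above. It rests on nine clicks 0.314 rad (18 degrees) apart, the first at the stop; between them a detent resists with about 0.1 N m, then snaps on. Five clicks on from the stop is 1.571. It starts two, three or four clicks from the stop and moves only when driven by the pressed knob
- pointer (a point): Black mark, 14 mm by 6 mm (its outer 12 mm shows), on the aluminium indicator disc (96 mm across) under the knob's flange; 41 mm from the turning axis. The disc turns with the dial
- stop_mark (a point): The long white mark on the housing, 64 mm from the turning axis, that the pointer faces at the counter-clockwise stop; shorter white marks follow clockwise, one for each click
- shaker: Grey shaker housing, fixed to the table, 150 mm (x) by 250 mm (y), top 80 mm high; origin under its centre. The knob's axis stands at x 0, y -50 mm in its frame. At y +75 mm a red-capped jar is clamped in a cradle, 68 mm wide, up to 128 mm above the table
- jar_a: Loose clear sample jar with red cap, 58 mm wide, 66 mm tall, beside the shaker; origin under its centre; leave it alone
- jar_b: Another such jar; leave it alone
- jar_c: Another such jar; leave it alone
- amber: Loose amber bottle, 44 mm wide, 85 mm tall; origin under its centre; leave it alone
- squeeze: Loose white bottle, 44 mm wide, 120 mm tall; origin under its centre; leave it alone
- tongs: Loose steel tongs lying flat in front of the shaker, 160 mm long, 10 mm high; leave them alone
- pen: Loose pen, 130 mm long, lying flat; leave it alone

How it is judged:
By the outcome, as a careful person would: the job done as asked, in the order asked, and still so for the second after the job is handed in, with the robot touching nothing.
It also fails if it takes over 58 s, if anything falls off the work surface, if the arm or the gripper's body presses on something with over 40 N, if the wrist force passes 120 N, or if a joint passes its speed limit or range.

## Robot

A 6-joint arm with a two-finger parallel gripper is mounted at the origin on the work surface. World frame = base frame: x ahead of the robot, y to its left, z up, the work surface at z = 0. Lengths are in m, angles in rad, forces in N, time in s.
With the tool pointing down it reaches from about 0.25 to 0.775 m from the base axis. Payload 4 kg.
Tool frame: the origin (TCP) lies on the centre line of the jaws, within the pads' length; the fingertips stand 8 mm ahead of it and the grasp point (between the pads) lies 11 mm behind it; z points along the fingers, y is the direction in which the jaws open and shut (so a half turn about z gives the same grasp; the last joint's range is limited). The gripper opens to 94 mm and grips with 3 to 60 N. Pads are 16 mm wide; open, the fingers measure 119 mm over their backs; the gripper's body (75 mm by 177 mm) begins 78 mm behind the grasp point.
Start: joints at [-1.381, 0.087, 1.371, -0, 1.684, -0.103], TCP at [0.159, -0.527, 0.214] pointing down, gripper open.
Joint ranges: [-3.1, 3.1], [-0.76, 2.03], [0.27, 2.55], [-1.08, 4.22], [0.17, 2.65], [-2.57, 2.57]. Speed limits (rad/s): [2.79, 2.79, 3.14, 3.14, 3.14, 3.14].

## Interface

Orientations are given as [roll, pitch, yaw] about the fixed x, y, z axes, in that order (R = Rz(yaw) Ry(pitch) Rx(roll)).
In Python, from bench import * gives the robot as it stands.
- The arm moves only by the tool step_arm, never from a script. Its argument "steps" is a list of rows, each an object of numbers: "jaw": the opening, from 0 (shut) to 1 (fully open); "tx", "ty", "tz": the shift along the tool's x, y, z in m; "ax", "ay", "az": the turn, a rotation vector about the tool's x, y, z in rad. In form: [{"jaw": .., "tx": .., "ty": .., "tz": .., "ax": .., "ay": .., "az": ..}, ...]. A call has 1 to 8 rows; each row is the pose to reach, as a shift and turn from the pose measured when the call began, along the tool's axes at that moment; what a row does not reach only later rows make up. A row lasts 1/10 s, in which the tool goes at most 50 mm and 8.59 degrees, less where a joint would pass 70% of its speed; a pose out of reach is approached as far as the arm can. A call with a gripper value outside its range is refused whole. The fingers move at their own pace and stop on an object; the grip force is fixed at half the most. Time passes only in rows, so rows that repeat a pose let the fingers close. It gives the time, the measured TCP pose, the force and the opening at its end, in the units of the state.
- get_obs(): the state, without advancing time (a new reading comes with each control period).
- snapshot(name): name is "scene" or "top" or "wrist"; returns (picture, depth): 384x512x3 uint8, red, green, blue; 384x512 float32, m along the optical axis (not along the pixel's ray), 0 where there is no reading.
- camera_model(name): a dict with "intrinsics" (3x3 intrinsics, pixels), "origin" and "orientation" of the camera in the world. Camera axes: x right, y down, z forward; pixel columns grow to the right and rows downward; lengths in m; the calibration is good to about 2 mm. A picture is of the moment at which its call begins: read the wrist's pose just before it. camera_model takes no time and is no camera call; for the wrist camera it gives the pose at the moment of the call.
- close_job(): hands the job in, once; it reports no verdict.
Trained networks look in the newest picture that a camera, given by its name, has taken for a name from the list of things; names that differ only in an ending like _2 or _b are one class to them, and where a whole thing is asked for, a point or a joint stands for the part that bears it (a point fixed in the world has none). Each returns a list of dicts, best first, with "confidence" (0 to 1); they miss things now and then, are a little off and sometimes report something else, mostly with a low value. They report only what shows in the picture. A call takes as long as a camera call.
- silhouettes(camera, query): "pixels" (384x512 bool, what is visible of it) and "rect" ([left, top, right, bottom] in pixels, round what is visible of it).
The state is a dict: "time": time; "joint_positions": joint angles; "qvel": joint speeds; "joint_torque": joint torques, N m; "tool_pos": TCP position; "ee_rot": TCP orientation; "wrist_force": force on the tool from outside, world axes, zero at the start; "wrist_torque": the same for the moment, N m; "width": finger opening in m.
Only numpy, scipy, OpenCV 4.12 (cv2) and the standard library are available. Lean on these libraries where they do the work, as an engineer would, in place of code of your own. Each camera call takes 0.05 s, during which the arm holds its last target. There are 200 camera calls.

## Working session

There is one attempt and no reset: what is moved stays moved. The work goes in short steps, Python scripts to look and compute and a tool call to move; the robot and the scene stay as the last step left them, time stands still between calls to the robot, and variables do not carry over. Pictures are saved under pics/ and viewed, about 8 in all and at most 12, crops included, and the job is handed in when it is done.

Besides the shell and the picture viewer there is one more tool, called after ">>>" as name(argument=value, ...) on one line, values as JSON. step_arm: Moves the arm, as the interface text tells. Its arguments: {"type":"object","properties":{"steps":{"type":"array"}},"required":["steps"]}

```bash
mkdir -p pics
cat > h.py <<'E'
from bench import *
import numpy as np, cv2
def world(cam,u,v,d):
    m=camera_model(cam);K=np.array(m["intrinsics"]);p=np.array([(u-K[0,2])/K[0,0],(v-K[1,2])/K[1,1],1])*d
    return R(cam)@p+np.array(m["origin"])
def R(cam):
    o=np.array(camera_model(cam)["orientation"],float)
    if o.shape==(3,3): return o
    from scipy.spatial.transform import Rotation as Ro
    return Ro.from_euler('xyz',o).as_matrix()
def save(n,im): cv2.imwrite(f"pics/{n}.png",cv2.cvtColor(im,cv2.COLOR_RGB2BGR))
E
python3 - <<'E'
from h import *
np.set_printoptions(precision=4,suppress=True)
for c in ["top","scene"]:
    im,d=snapshot(c); save(c+"0",im); print(c,camera_model(c))
    for q in ["knob_grip","shaker","pointer","stop_mark","dial"]:
        for s in silhouettes(c,q)[:2]:
            v,u=np.nonzero(s["pixels"]); dd=d[v,u]; ok=dd>0
            P=np.array([world(c,a,b,e) for a,b,e in zip(u[ok],v[ok],dd[ok])][::max(1,len(u)//400)])
            print(c,q,round(s["confidence"],2),s["rect"],len(u),np.median(P,0) if len(P) else None, P.min(0),P.max(0)) if len(P) else print(q,s["rect"])
print(get_obs())
E
```

```text
top {'intrinsics': array([[430.2534,   0.    , 253.912 ],
       [  0.    , 430.2534, 194.9857],
       [  0.    ,   0.    ,   1.    ]]), 'origin': array([ 0.4199, -0.0319,  1.2255]), 'orientation': array([-3.0228,  0.0133, -1.5923])}
top knob_grip 0.97 [206.9, 173.8, 234.2, 199.5] 559 [0.5798 0.064  0.0961] [0.546  0.0298 0.0801] [0.6166 0.1033 0.1251]Traceback (most recent call last):
  File "<stdin>", line 8, in <module>
  File "h.py", line 5, in world
    return R(cam)@p+np.array(m["origin"])
           ~^^^^^
  File "h.py", line 7, in R
    o=np.array(camera_model(cam)["orientation"],float)
               ~~~~~~~~~~~~^^^^^
ValueError: time passes only in moves, steps and waits
```

```bash
cat > h.py <<'E'
from bench import *
import numpy as np, cv2
from scipy.spatial.transform import Rotation as Ro
def world(m,u,v,d):
    K=m["intrinsics"]; u,v,d=map(np.asarray,(u,v,d))
    p=np.stack([(u-K[0,2])/K[0,0]*d,(v-K[1,2])/K[1,1]*d,d*1.0],-1)
    return p@Ro.from_euler('xyz',m["orientation"]).as_matrix().T+m["origin"]
def pix(m,P):
    p=(np.asarray(P)-m["origin"])@Ro.from_euler('xyz',m["orientation"]).as_matrix(); q=p@m["intrinsics"].T
    return q[...,:2]/q[...,2:]
def save(n,im,k=1): cv2.imwrite(f"pics/{n}.png",cv2.resize(cv2.cvtColor(im,cv2.COLOR_RGB2BGR),None,fx=k,fy=k,interpolation=cv2.INTER_CUBIC))
np.set_printoptions(precision=4,suppress=True)
E
python3 - <<'E'
from h import *
ims=[]
for c in ["top","scene"]:
    m=camera_model(c); im,d=snapshot(c); ims.append(im)
    for q in ["knob_grip","shaker","pointer","stop_mark"]:
        for s in silhouettes(c,q)[:1]:
            v,u=np.nonzero(s["pixels"]); dd=d[v,u]; ok=dd>0
            if ok.any():
                P=world(m,u[ok],v[ok],dd[ok]); print(c,q,round(s["confidence"],2),s["rect"],ok.sum(),np.median(P,0),P.min(0),P.max(0))
                if q=="knob_grip":
                    T=P[P[:,2]>P[:,2].max()-.012]; print("top",len(T),np.median(T,0),(T.min(0)+T.max(0))/2)
m=camera_model("scene");print(m)
save("both",np.vstack([ims[0][100:290,100:450],ims[1][:,80:430]]),1)
save("topcrop",ims[0][80:280,130:380],3)
print(get_obs())
E
```

```text
top knob_grip 0.95 [208.0, 172.2, 235.5, 202.5] 583 [0.5801 0.0644 0.096 ] [0.5459 0.0297 0.08  ] [0.6211 0.0993 0.1268]
top 191 [0.5808 0.0648 0.1201] [0.5819 0.0651 0.1208]
top shaker 0.97 [154.6, 157.8, 257.1, 236.9] 5108 [0.5626 0.112  0.0823] [ 0.466  -0.0221 -0.0046] [0.6761 0.2469 0.1353]
top pointer 0.75 [205.1, 168.7, 240.3, 206.0] 474 [0.5791 0.0609 0.084 ] [0.5341 0.017  0.0775] [0.6296 0.1115 0.0975]
top stop_mark 0.65 [154.4, 153.4, 257.5, 233.1] 5242 [0.5626 0.112  0.0822] [ 0.4659 -0.0245 -0.004 ] [0.6702 0.269  0.1353]
scene knob_grip 0.66 [278.1, 166.1, 304.7, 191.0] 530 [0.5913 0.054  0.0939] [0.5361 0.027  0.0779] [0.6172 0.1219 0.1212]
top 180 [0.5851 0.0594 0.1172] [0.582  0.062  0.1153]
scene shaker 0.67 [251.9, 135.2, 341.6, 230.7] 5140 [0.5907 0.0623 0.0786] [ 0.4126 -0.0285 -0.0034] [0.6728 0.2797 0.13  ]
scene pointer 0.56 [273.2, 175.7, 309.8, 194.7] 292 [0.6013 0.0369 0.0815] [0.5358 0.0143 0.0778] [0.6298 0.1014 0.0906]
scene stop_mark 0.72 [253.3, 134.4, 339.8, 229.2] 5266 [0.5913 0.0629 0.0785] [ 0.4106 -0.0374 -0.0037] [0.6861 0.3428 0.13  ]
{'intrinsics': array([[396.0723,   0.    , 259.0772],
       [  0.    , 396.0723, 189.0352],
       [  0.    ,   0.    ,   1.    ]]), 'origin': array([ 1.0311, -0.5405,  0.7373]), 'orientation': array([-2.3083,  0.0125,  0.7363])}
{'time': 0.65, 'joint_positions': array([-1.3811,  0.0872,  1.3707, -0.    ,  1.6836, -0.1031]), 'qvel': array([ 0.0002,  0.0018,  0.0002, -0.0001, -0.0017,  0.    ]), 'joint_torque': array([  0.0006, -33.985 , -30.2477,   0.072 ,   0.0237,   0.    ]), 'tool_pos': array([ 0.1587, -0.5266,  0.2135]), 'ee_rot': array([3.1414, 0.    , 0.2928]), 'wrist_force': array([-0.376 ,  0.4336, -0.9162]), 'wrist_torque': array([ 0.0201,  0.0196, -0.0166]), 'width': 0.09411855055607755}
```

View pics/topcrop.png

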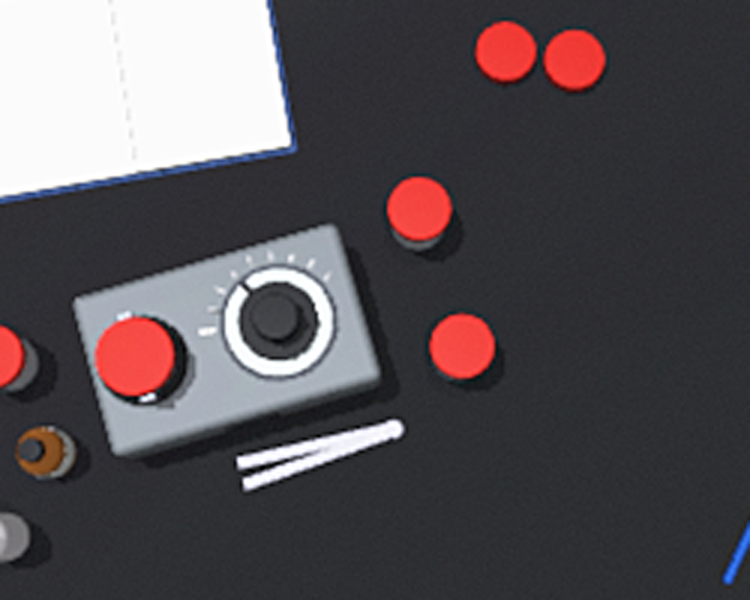

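View pics/both.png

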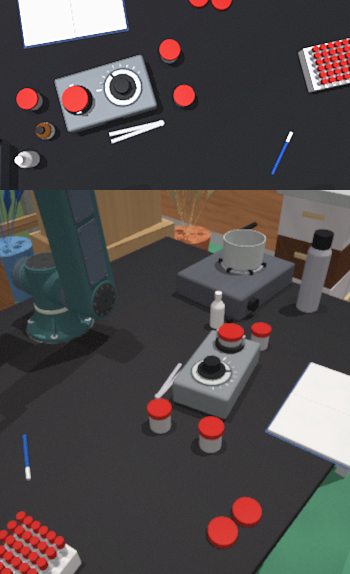

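The top view shows the knob at crop pixel (277,317), the long mark at (207,331) and the pointer at (244,288). The pointer is about 53° clockwise of the mark, so the dial is three clicks from its stop. The combined picture shows nothing tall beside the knob. I'll move above it now.

>>> step_arm(steps=[{"jaw": 1,"tx": 0.04,"ty": -0.03,"tz": -0.01,"az": 0.1},{"jaw": 1,"tx": 0.08,"ty": -0.06,"tz": -0.02,"az": 0.2},{"jaw": 1,"tx": 0.12,"ty": -0.09,"tz": -0.02,"az": 0.3},{"jaw": 1,"tx": 0.16,"ty": -0.12,"tz": -0.02,"az": 0.4},{"jaw": 1,"tx": 0.2,"ty": -0.15,"tz": -0.02,"az": 0.5},{"jaw": 1,"tx": 0.24,"ty": -0.18,"tz": -0.02,"az": 0.6},{"jaw": 1,"tx": 0.28,"ty": -0.21,"tz": -0.02,"az": 0.6},{"jaw": 1,"tx": 0.32,"ty": -0.24,"tz": -0.02,"az": 0.6}])

```text
invalid input
```

```bash
cat >> h.py <<'E'
def rel(target):  # shift in tool axes to world target TCP
    o=get_obs(); return Ro.from_euler('xyz',o["ee_rot"]).as_matrix().T@(np.array(target)-o["tool_pos"])
E
python3 - <<'E'
from h import *
o=get_obs(); m=camera_model("wrist"); Rt=Ro.from_euler('xyz',o["ee_rot"]).as_matrix()
print(o["joint_positions"],o["tool_pos"],o["ee_rot"]); print("cam in tool",Rt.T@(m["origin"]-o["tool_pos"]),"\n",Rt.T@Ro.from_euler('xyz',m["orientation"]).as_matrix(),m["intrinsics"])
print(rel([.581,.065,.214]))
E
```

```text
[-1.3811  0.0872  1.3707 -0.      1.6836 -0.1031] [ 0.1587 -0.5266  0.2135] [3.1414 0.     0.2928]
cam in tool [ 0.0751  0.001  -0.1709] 
 [[-0.0004 -0.9656 -0.2601]
 [ 1.     -0.0004 -0.0001]
 [ 0.     -0.2601  0.9656]] [[345.3088   0.     249.9368]
 [  0.     345.3088 191.662 ]
 [  0.       0.       1.    ]]
[ 0.5751 -0.4446 -0.0006]
```

>>> step_arm(steps=[{"jaw": 1,"tx": 0.03,"ty": -0.023,"tz": -0.01,"ax": 0,"ay": 0,"az": 0.05},{"jaw": 1,"tx": 0.07,"ty": -0.054,"tz": -0.02,"ax": 0,"ay": 0,"az": 0.15},{"jaw": 1,"tx": 0.11,"ty": -0.085,"tz": -0.02,"ax": 0,"ay": 0,"az": 0.25},{"jaw": 1,"tx": 0.15,"ty": -0.116,"tz": -0.02,"ax": 0,"ay": 0,"az": 0.35},{"jaw": 1,"tx": 0.19,"ty": -0.147,"tz": -0.02,"ax": 0,"ay": 0,"az": 0.45},{"jaw": 1,"tx": 0.23,"ty": -0.178,"tz": -0.02,"ax": 0,"ay": 0,"az": 0.55},{"jaw": 1,"tx": 0.27,"ty": -0.209,"tz": -0.02,"ax": 0,"ay": 0,"az": 0.65},{"jaw": 1,"tx": 0.31,"ty": -0.24,"tz": -0.02,"ax": 0,"ay": 0,"az": 0.7}])

```text
time: 1.45
tool_pos: [0.3841, -0.2098, 0.2339]
ee_rot: [3.141, -0.001, -0.41]
wrist_force: [0.5, -0.3, 0.6]
width: 0.094
```

```bash
python3 -c "
from h import *
o=get_obs();print(o['joint_positions'],o['tool_pos'],o['ee_rot'],rel([.581,.065,.22]))"
```

```text
[-0.6296 -0.1702  1.5786 -0.0001  1.7317  1.3516] [ 0.3841 -0.2098  0.2339] [ 3.1411 -0.0014 -0.4104] [ 0.0709 -0.3306  0.0139]
```

>>> step_arm(steps=[{"jaw": 1,"tx": 0.009,"ty": -0.042,"tz": 0,"ax": 0,"ay": 0,"az": -0.12},{"jaw": 1,"tx": 0.018,"ty": -0.084,"tz": 0,"ax": 0,"ay": 0,"az": -0.26},{"jaw": 1,"tx": 0.027,"ty": -0.126,"tz": 0,"ax": 0,"ay": 0,"az": -0.4},{"jaw": 1,"tx": 0.036,"ty": -0.168,"tz": 0,"ax": 0,"ay": 0,"az": -0.54},{"jaw": 1,"tx": 0.045,"ty": -0.21,"tz": 0,"ax": 0,"ay": 0,"az": -0.68},{"jaw": 1,"tx": 0.054,"ty": -0.252,"tz": 0,"ax": 0,"ay": 0,"az": -0.82},{"jaw": 1,"tx": 0.063,"ty": -0.294,"tz": 0,"ax": 0,"ay": 0,"az": -0.96},{"jaw": 1,"tx": 0.071,"ty": -0.331,"tz": 0,"ax": 0,"ay": 0,"az": -1.1}])

```text
time: 2.25
tool_pos: [0.5821, 0.0674, 0.2338]
ee_rot: [3.14, -0.0, 0.696]
wrist_force: [0.8, -0.3, 0.9]
width: 0.0944
```

>>> step_arm(steps=[{"jaw": 1,"tx": 0,"ty": 0,"tz": 0.005,"ax": 0,"ay": 0,"az": -0.12},{"jaw": 1,"tx": 0,"ty": 0,"tz": 0.01,"ax": 0,"ay": 0,"az": -0.24},{"jaw": 1,"tx": 0,"ty": 0,"tz": 0.01,"ax": 0,"ay": 0,"az": -0.36},{"jaw": 1,"tx": 0,"ty": 0,"tz": 0.01,"ax": 0,"ay": 0,"az": -0.38},{"jaw": 1,"tx": 0,"ty": 0,"tz": 0.01,"ax": 0,"ay": 0,"az": -0.38}])

```text
time: 2.75
tool_pos: [0.5822, 0.0674, 0.2239]
ee_rot: [3.14, 0.0, 1.074]
wrist_force: [0.1, -0.2, 0.7]
width: 0.0942
```

Run:
```python
from h import *
o=get_obs();print(o['joint_positions'],o['tool_pos'],o['ee_rot'])
m=camera_model("wrist"); im,d=snapshot("wrist"); save("w1",im,1.4)
for s in silhouettes("wrist","knob_grip")[:2]:
    v,u=np.nonzero(s["pixels"]); dd=d[v,u]; ok=dd>0; P=world(m,u[ok],v[ok],dd[ok]); print(s["confidence"],s["rect"],P.min(0),P.max(0))
    T=P[abs(P[:,2]-.12)<.004]; (c,r)=cv2.minEnclosingCircle(T[:,:2].astype(np.float32)); print(len(T),T.mean(0),np.median(T[:,2]),(T.max(0)+T.min(0))/2,np.ptp(T,axis=0),c,r)
    F=P[abs(P[:,2]-.093)<.003]; print("flange",len(F),(F.max(0)+F.min(0))/2,np.ptp(F,axis=0))
print(rel([.581,.065,.22]))
```

```text
[ 0.019   0.1652  1.2636 -0.0009  1.7113  0.5152] [0.5822 0.0674 0.2239] [3.1398 0.     1.0744]
0.6 [209.8, 148.0, 290.3, 225.6] [0.5455 0.0285 0.0817] [0.6164 0.0991 0.1206]
1791 [0.5809 0.0642 0.1186] 0.11862402423834506 [0.5804 0.0636 0.1183] [0.042  0.0419 0.0046] (0.5805909037590027, 0.06370086967945099) 0.021257048472762108
flange 2658 [0.5807 0.0638 0.0931] [0.0706 0.0705 0.0056]
0.45 [197.8, 133.0, 301.1, 233.4] [0.5316 0.0145 0.0787] [0.6287 0.1116 0.093 ]<stdin>:6: RuntimeWarning: Mean of empty slice.
  ret = um.true_divide(
  return _methods._mean(a, axis=axis, dtype=dtype,
  ret = ret.dtype.type(ret / rcount)
Traceback (most recent call last):
ValueError: zero-size array to reduction operation maximum which has no identity
```

View pics/w1.png

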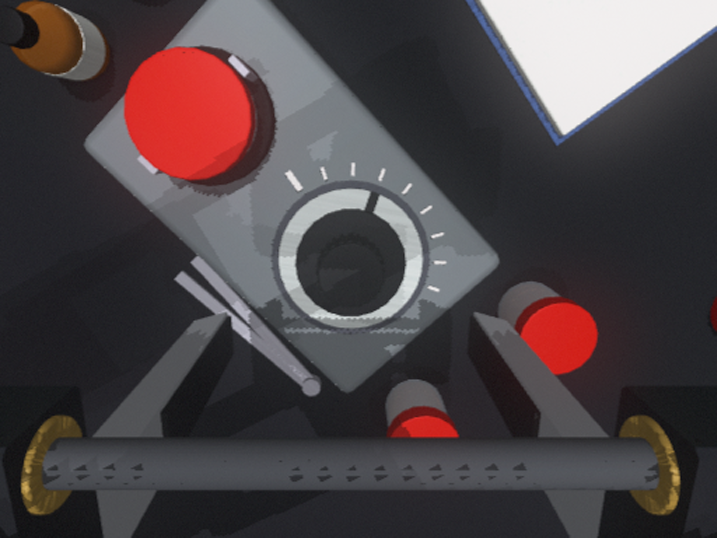

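The wrist view shows the pointer at (372,203), facing the fourth mark, so it is three clicks on. The long mark is at (293,181). I'll centre on the knob, go down and narrow the jaws without touching it.

>>> step_arm(steps=[{"jaw": 1,"tx": -0.004,"ty": 0,"tz": 0.02,"ax": 0,"ay": 0,"az": 0},{"jaw": 1,"tx": -0.004,"ty": 0,"tz": 0.045,"ax": 0,"ay": 0,"az": 0},{"jaw": 0.8,"tx": -0.004,"ty": 0,"tz": 0.07,"ax": 0,"ay": 0,"az": 0},{"jaw": 0.6,"tx": -0.004,"ty": 0,"tz": 0.09,"ax": 0,"ay": 0,"az": 0},{"jaw": 0.55,"tx": -0.004,"ty": 0,"tz": 0.105,"ax": 0,"ay": 0,"az": 0},{"jaw": 0.5,"tx": -0.004,"ty": 0,"tz": 0.115,"ax": 0,"ay": 0,"az": 0},{"jaw": 0.5,"tx": -0.004,"ty": 0,"tz": 0.119,"ax": 0,"ay": 0,"az": 0},{"jaw": 0.5,"tx": -0.004,"ty": 0,"tz": 0.119,"ax": 0,"ay": 0,"az": 0}])

```text
time: 3.65
tool_pos: [0.5807, 0.0636, 0.1051]
ee_rot: [3.139, -0.0, 1.074]
wrist_force: [-0.9, 0.7, 0.4]
width: 0.05
```

>>> step_arm(steps=[{"jaw": 0.48,"tx": 0,"ty": 0,"tz": 0,"ax": 0,"ay": 0,"az": 0},{"jaw": 0.46,"tx": 0,"ty": 0,"tz": 0,"ax": 0,"ay": 0,"az": 0},{"jaw": 0.45,"tx": 0,"ty": 0,"tz": 0,"ax": 0,"ay": 0,"az": 0},{"jaw": 0.445,"tx": 0,"ty": 0,"tz": 0,"ax": 0,"ay": 0,"az": 0},{"jaw": 0.44,"tx": 0,"ty": 0,"tz": 0,"ax": 0,"ay": 0,"az": 0}])

```text
time: 4.15
tool_pos: [0.5807, 0.0636, 0.1053]
ee_rot: [3.139, -0.0, 1.074]
wrist_force: [0.2, -0.1, 0.7]
width: 0.0413
```

```bash
python3 -c "
from h import *
o=get_obs();print(o['joint_positions'],o['tool_pos'],o['ee_rot'],o['wrist_force'],o['wrist_torque'],o['width'])"
```

```text
[ 0.0126  0.2056  1.453  -0.0009  1.4807  0.5093] [0.5807 0.0636 0.1053] [ 3.1392 -0.0003  1.0741] [ 0.1798 -0.0943  0.7424] [-0.0145 -0.1094 -0.0215] 0.041332188522506946
```

>>> step_arm(steps=[{"jaw": 0.435,"tx": 0,"ty": 0,"tz": 0,"ax": 0,"ay": 0,"az": 0},{"jaw": 0.43,"tx": 0,"ty": 0,"tz": 0,"ax": 0,"ay": 0,"az": 0},{"jaw": 0.43,"tx": 0,"ty": 0,"tz": 0,"ax": 0,"ay": 0,"az": 0}])

```text
time: 4.45
tool_pos: [0.5807, 0.0636, 0.1053]
ee_rot: [3.139, -0.0, 1.074]
wrist_force: [-0.3, -1.0, 0.6]
width: 0.0403
```

>>> step_arm(steps=[{"jaw": 0.425,"tx": 0,"ty": 0,"tz": 0,"ax": 0,"ay": 0,"az": 0},{"jaw": 0.425,"tx": 0,"ty": 0,"tz": 0,"ax": 0,"ay": 0,"az": 0}])

```text
time: 4.65
tool_pos: [0.5806, 0.0637, 0.1053]
ee_rot: [3.14, -0.0, 1.074]
wrist_force: [-0.2, -0.3, 0.7]
width: 0.04
```

>>> step_arm(steps=[{"jaw": 0.42,"tx": 0,"ty": 0,"tz": 0,"ax": 0,"ay": 0,"az": 0},{"jaw": 0.42,"tx": 0,"ty": 0,"tz": 0,"ax": 0,"ay": 0,"az": 0}])

```text
time: 4.85
tool_pos: [0.5806, 0.0637, 0.1053]
ee_rot: [3.139, -0.0, 1.074]
wrist_force: [-0.1, -0.3, -0.1]
width: 0.0401
```

```bash
python3 -c "
from h import *
o=get_obs();print(o['tool_pos'],o['wrist_force'],o['wrist_torque'],o['width'])"
```

```text
[0.5806 0.0637 0.1053] [-0.0714 -0.2558 -0.1101] [-0.0359  0.0381 -0.0092] 0.040114418097439444
```

>>> step_arm(steps=[{"jaw": 0.435,"tx": 0,"ty": 0,"tz": 0,"ax": 0,"ay": 0,"az": 0},{"jaw": 0.435,"tx": 0,"ty": 0,"tz": 0.0015,"ax": 0,"ay": 0,"az": 0},{"jaw": 0.435,"tx": 0,"ty": 0,"tz": 0.003,"ax": 0,"ay": 0,"az": 0},{"jaw": 0.435,"tx": 0,"ty": 0,"tz": 0.003,"ax": 0,"ay": 0,"az": 0}])

```text
time: 5.25
tool_pos: [0.5804, 0.0637, 0.1019]
ee_rot: [3.14, 0.0, 1.074]
wrist_force: [0.1, -0.2, 0.1]
width: 0.0411
```

>>> step_arm(steps=[{"jaw": 0.435,"tx": 0,"ty": 0,"tz": 0.0005,"ax": 0,"ay": 0,"az": 0},{"jaw": 0.435,"tx": 0,"ty": 0,"tz": 0.001,"ax": 0,"ay": 0,"az": 0},{"jaw": 0.435,"tx": 0,"ty": 0,"tz": 0.001,"ax": 0,"ay": 0,"az": 0}])

```text
time: 5.55
tool_pos: [0.5805, 0.0637, 0.1013]
ee_rot: [3.14, -0.0, 1.074]
wrist_force: [-1.5, 0.1, 1.9]
width: 0.0407
```

>>> step_arm(steps=[{"jaw": 0.435,"tx": 0,"ty": 0,"tz": 0.0005,"ax": 0,"ay": 0,"az": 0},{"jaw": 0.435,"tx": 0,"ty": 0,"tz": 0.001,"ax": 0,"ay": 0,"az": 0},{"jaw": 0.435,"tx": 0,"ty": 0,"tz": 0.001,"ax": 0,"ay": 0,"az": 0}])

```text
time: 5.85
tool_pos: [0.5805, 0.0637, 0.1009]
ee_rot: [3.14, -0.0, 1.074]
wrist_force: [-2.4, 1.0, 5.4]
width: 0.0406
```

>>> step_arm(steps=[{"jaw": 0.42,"tx": 0,"ty": 0,"tz": 0.0008,"ax": 0,"ay": 0,"az": 0},{"jaw": 0.42,"tx": 0,"ty": 0,"tz": 0.0015,"ax": 0,"ay": 0,"az": 0},{"jaw": 0.42,"tx": 0,"ty": 0,"tz": 0.002,"ax": 0,"ay": 0,"az": 0},{"jaw": 0.42,"tx": 0,"ty": 0,"tz": 0.002,"ax": 0,"ay": 0,"az": 0}])

```text
time: 6.25
tool_pos: [0.5807, 0.0637, 0.1003]
ee_rot: [3.139, -0.001, 1.074]
wrist_force: [-3.9, 0.9, 9.0]
width: 0.0399
```

>>> step_arm(steps=[{"jaw": 0.42,"tx": 0,"ty": 0,"tz": 0.001,"ax": 0,"ay": 0,"az": 0},{"jaw": 0.42,"tx": 0,"ty": 0,"tz": 0.0015,"ax": 0,"ay": 0,"az": 0},{"jaw": 0.42,"tx": 0,"ty": 0,"tz": 0.0015,"ax": 0,"ay": 0,"az": 0}])

```text
time: 6.55
tool_pos: [0.5807, 0.0637, 0.1002]
ee_rot: [3.138, -0.001, 1.074]
wrist_force: [-3.6, -0.2, 9.9]
width: 0.0397
```

>>> step_arm(steps=[{"jaw": 0.42,"tx": 0,"ty": -0.0001,"tz": 0.0008,"ax": 0,"ay": 0,"az": -0.05},{"jaw": 0.42,"tx": 0,"ty": -0.0001,"tz": 0.001,"ax": 0,"ay": 0,"az": -0.1},{"jaw": 0.42,"tx": 0,"ty": -0.0001,"tz": 0.001,"ax": 0,"ay": 0,"az": -0.15},{"jaw": 0.42,"tx": 0,"ty": -0.0001,"tz": 0.001,"ax": 0,"ay": 0,"az": -0.15}])

```text
time: 6.95
tool_pos: [0.5807, 0.0637, 0.1003]
ee_rot: [3.137, -0.001, 1.225]
wrist_force: [-2.6, 0.1, 7.4]
width: 0.0396
```

```bash
python3 -c "
from h import *
o=get_obs();print(o['tool_pos'],o['ee_rot'],o['wrist_force'],o['wrist_torque'],o['width'])"
```

```text
[0.5807 0.0637 0.1003] [ 3.1373 -0.0006  1.225 ] [-2.5943  0.0519  7.4456] [-0.0368  0.6389  0.0145] 0.03964878919356805
```

>>> step_arm(steps=[{"jaw": 0.42,"tx": 0,"ty": 0,"tz": 0.001,"ax": 0,"ay": 0,"az": -0.05},{"jaw": 0.42,"tx": 0,"ty": 0,"tz": 0.001,"ax": 0,"ay": 0,"az": -0.1},{"jaw": 0.42,"tx": 0,"ty": 0,"tz": 0.001,"ax": 0,"ay": 0,"az": -0.15},{"jaw": 0.42,"tx": 0,"ty": 0,"tz": 0.001,"ax": 0,"ay": 0,"az": -0.2},{"jaw": 0.42,"tx": 0,"ty": 0,"tz": 0.001,"ax": 0,"ay": 0,"az": -0.2}])

```text
time: 7.45
tool_pos: [0.5808, 0.0637, 0.0999]
ee_rot: [3.137, 0.0, 1.426]
wrist_force: [-2.4, -0.6, 5.8]
width: 0.04
```

```bash
python3 -c "
from h import *
o=get_obs();print(o['tool_pos'],o['ee_rot'],o['wrist_force'],o['wrist_torque'],o['width'])
im,d=snapshot('wrist');save('w2',im[60:330,60:450],1.8)"
```

```text
[0.5808 0.0637 0.0999] [3.1369 0.0002 1.4258] [-2.4085 -0.6318  5.7958] [-0.0148  0.4275  0.0081] 0.0399862393092647
```

View pics/w2.png

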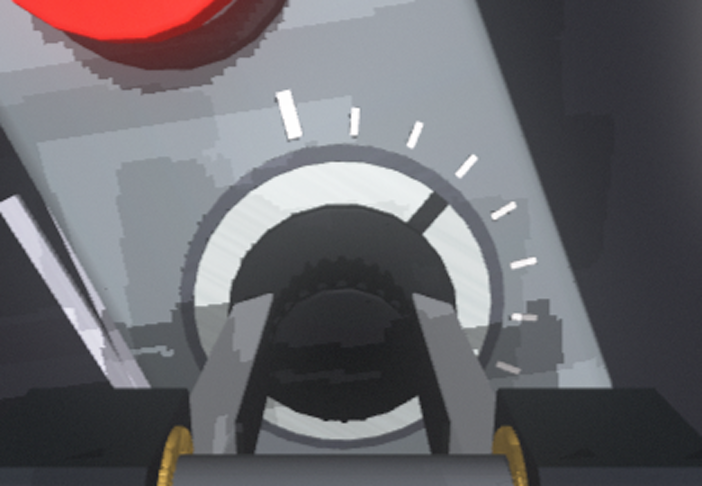

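The pointer at (430,212) still faces mark 3. The resistance has dropped, so the lugs have probably cleared. I'll press deeper.

>>> step_arm(steps=[{"jaw": 0.42,"tx": 0,"ty": 0,"tz": 0.001,"ax": 0,"ay": 0,"az": -0.01},{"jaw": 0.42,"tx": 0,"ty": 0,"tz": 0.0015,"ax": 0,"ay": 0,"az": -0.02},{"jaw": 0.42,"tx": 0,"ty": 0,"tz": 0.002,"ax": 0,"ay": 0,"az": -0.03},{"jaw": 0.42,"tx": 0,"ty": 0,"tz": 0.002,"ax": 0,"ay": 0,"az": -0.03}])

```text
time: 7.9
tool_pos: [0.5808, 0.0636, 0.0983]
ee_rot: [3.137, 0.0, 1.455]
wrist_force: [-1.5, -0.2, 5.3]
width: 0.0396
```

>>> step_arm(steps=[{"jaw": 0.42,"tx": 0,"ty": 0,"tz": 0.001,"ax": 0,"ay": 0,"az": -0.01},{"jaw": 0.42,"tx": 0,"ty": 0,"tz": 0.0015,"ax": 0,"ay": 0,"az": -0.02},{"jaw": 0.42,"tx": 0,"ty": 0,"tz": 0.0015,"ax": 0,"ay": 0,"az": -0.03}])

```text
time: 8.2
tool_pos: [0.5809, 0.0636, 0.0972]
ee_rot: [3.137, 0.0, 1.486]
wrist_force: [-1.4, -0.2, 5.9]
width: 0.0396
```

>>> step_arm(steps=[{"jaw": 0.42,"tx": 0,"ty": 0,"tz": 0.0005,"ax": 0,"ay": 0,"az": -0.06},{"jaw": 0.42,"tx": 0,"ty": 0,"tz": 0.0005,"ax": 0,"ay": 0,"az": -0.12},{"jaw": 0.42,"tx": 0,"ty": 0,"tz": 0.0005,"ax": 0,"ay": 0,"az": -0.18},{"jaw": 0.42,"tx": 0,"ty": 0,"tz": 0.0005,"ax": 0,"ay": 0,"az": -0.24},{"jaw": 0.42,"tx": 0,"ty": 0,"tz": 0.0005,"ax": 0,"ay": 0,"az": -0.3},{"jaw": 0.42,"tx": 0,"ty": 0,"tz": 0.0005,"ax": 0,"ay": 0,"az": -0.36},{"jaw": 0.42,"tx": 0,"ty": 0,"tz": 0.0005,"ax": 0,"ay": 0,"az": -0.42},{"jaw": 0.42,"tx": 0,"ty": 0,"tz": 0.0005,"ax": 0,"ay": 0,"az": -0.48}])

```text
time: 9.0
tool_pos: [0.5812, 0.0636, 0.0974]
ee_rot: [3.136, 0.003, 1.968]
wrist_force: [-1.3, 0.8, 5.1]
width: 0.0397
```

```bash
cat > o.py <<'E'
from h import *
o=get_obs();print(o['time'],o['tool_pos'],o['ee_rot'],o['joint_positions'][5],o['wrist_force'],o['wrist_torque'],o['width'])
E
python3 o.py
```

```text
9.0 [0.5812 0.0636 0.0974] [3.1363 0.0032 1.9679] -0.38437430803108474 [-1.3266  0.8075  5.09  ] [ 0.0216  0.3233 -0.0518] 0.03969487267688213
```

```bash
cat > dial.py <<'E'
from h import *
import sys
o=get_obs();m=camera_model("wrist");im,d=snapshot("wrist")
g=cv2.cvtColor(im,cv2.COLOR_RGB2GRAY).astype(np.float32); C=np.array([.5806,.0638])
th=np.deg2rad(np.arange(-180,180,1.))
def ring(rs,z):
    a=[]
    for r in rs:
        p=pix(m,np.stack([C[0]+r*np.cos(th),C[1]+r*np.sin(th),0*th+z],-1)).astype(np.float32)
        a.append(cv2.remap(g,p[:,:1],p[:,1:],cv2.INTER_LINEAR)[:,0])
    return np.mean(a,0)
def show(n,b):
    w=[]; i=0
    idx=np.nonzero(b)[0]
    for s in np.split(idx,np.nonzero(np.diff(idx)>1)[0]+1) if len(idx) else []: w.append((round(float(np.rad2deg(th[s]).mean()),1),len(s)))
    print(n,w)
M=ring([.062,.064,.066],.08); D=ring([.041,.043,.045],.083)
show("marks(deg,width)",M>185); show("dark",D<110)
print(o['time'],o['tool_pos'],o['ee_rot'],o['wrist_force'],o['wrist_torque'],o['width'])
if len(sys.argv)>1: save(sys.argv[1],im[60:330,60:450],1.8)
E
python3 dial.py w3
```

```text
marks(deg,width) [(5.5, 2), (23.5, 2), (41.5, 2), (59.5, 2), (77.5, 2), (98.5, 36), (118.0, 1)]
dark [(-111.5, 14), (-23.5, 14), (46.0, 9)]
9.0 [0.5812 0.0636 0.0974] [3.1363 0.0032 1.9679] [-1.3266  0.8075  5.09  ] [ 0.0216  0.3233 -0.0518] 0.03969487267688213
```

View pics/w3.png

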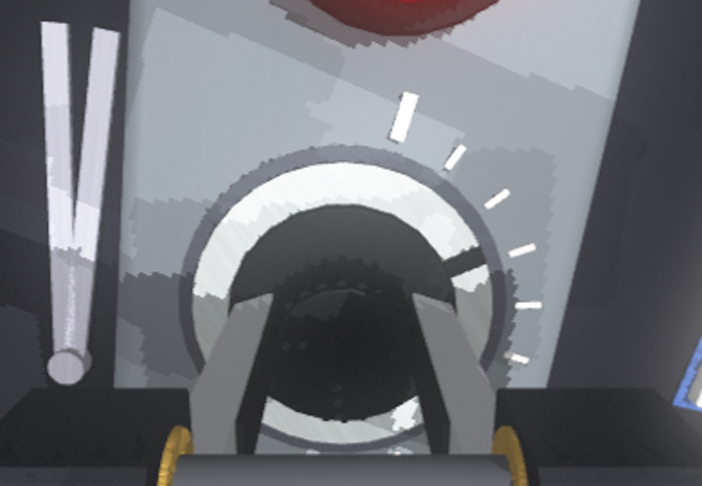

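The marks read 95.5 (long), 77.5, 59.5 and 41.5°, and the pointer at (465,262) reads 46°. The dial is now being driven counter-clockwise.

>>> step_arm(steps=[{"jaw": 0.42,"tx": 0,"ty": 0,"tz": 0.0006,"ax": 0,"ay": 0,"az": -0.09},{"jaw": 0.42,"tx": 0,"ty": 0,"tz": 0.0006,"ax": 0,"ay": 0,"az": -0.18},{"jaw": 0.42,"tx": 0,"ty": 0,"tz": 0.0006,"ax": 0,"ay": 0,"az": -0.27},{"jaw": 0.42,"tx": 0,"ty": 0,"tz": 0.0006,"ax": 0,"ay": 0,"az": -0.36},{"jaw": 0.42,"tx": 0,"ty": 0,"tz": 0.0006,"ax": 0,"ay": 0,"az": -0.45},{"jaw": 0.42,"tx": 0,"ty": 0,"tz": 0.0006,"ax": 0,"ay": 0,"az": -0.54},{"jaw": 0.42,"tx": 0,"ty": 0,"tz": 0.0006,"ax": 0,"ay": 0,"az": -0.6},{"jaw": 0.42,"tx": 0,"ty": 0,"tz": 0.0006,"ax": 0,"ay": 0,"az": -0.6}])

```text
time: 9.85
tool_pos: [0.5816, 0.0639, 0.0974]
ee_rot: [3.138, 0.006, 2.571]
wrist_force: [-1.7, 0.9, 6.1]
width: 0.0397
```

```bash
python3 dial.py; python3 o.py
```

```text
marks(deg,width) [(41.5, 2), (59.5, 2), (78.0, 1), (95.5, 4)]
dark [(-77.5, 14), (10.5, 14), (81.0, 9)]
9.85 [0.5816 0.0639 0.0974] [3.138  0.0062 2.5709] [-1.7402  0.8788  6.097 ] [ 0.0573  0.3066 -0.0673] 0.03971411571224212
9.9 [0.5816 0.0639 0.0974] [3.138  0.0063 2.5701] -0.9863906423232441 [-1.066   0.5788  5.3131] [ 0.1172  0.2374 -0.0911] 0.039490393585010594
```

>>> step_arm(steps=[{"jaw": 0.42,"tx": 0.0002,"ty": -0.0002,"tz": 0.0006,"ax": 0.002,"ay": 0.003,"az": -0.07},{"jaw": 0.42,"tx": 0.0005,"ty": -0.0005,"tz": 0.0006,"ax": 0.004,"ay": 0.006,"az": -0.14},{"jaw": 0.42,"tx": 0.0005,"ty": -0.0005,"tz": 0.0006,"ax": 0.004,"ay": 0.006,"az": -0.2},{"jaw": 0.42,"tx": 0.0005,"ty": -0.0005,"tz": 0.0006,"ax": 0.004,"ay": 0.006,"az": -0.25},{"jaw": 0.42,"tx": 0.0005,"ty": -0.0005,"tz": 0.0006,"ax": 0.004,"ay": 0.006,"az": -0.27},{"jaw": 0.42,"tx": 0.0005,"ty": -0.0005,"tz": 0.0006,"ax": 0.004,"ay": 0.006,"az": -0.27}])

```text
time: 10.5
tool_pos: [0.5817, 0.0641, 0.0977]
ee_rot: [3.142, 0.003, 2.84]
wrist_force: [-1.8, 0.8, 5.9]
width: 0.0397
```

```bash
python3 dial.py
```

```text
marks(deg,width) [(-176.5, 8), (59.5, 2), (77.5, 2), (87.5, 4), (135.0, 89)]
dark [(-62.0, 13), (26.0, 13), (96.5, 8)]
10.5 [0.5817 0.0641 0.0977] [3.1416 0.0025 2.8402] [-1.8128  0.7954  5.8671] [ 0.19    0.0955 -0.0828] 0.03965313287034169
```

>>> step_arm(steps=[{"jaw": 0.42,"tx": 0,"ty": 0,"tz": 0.0008,"ax": 0,"ay": 0.002,"az": -0.03},{"jaw": 0.42,"tx": 0,"ty": 0,"tz": 0.0009,"ax": 0,"ay": 0.002,"az": -0.06},{"jaw": 0.42,"tx": 0,"ty": 0,"tz": 0.0009,"ax": 0,"ay": 0.002,"az": -0.07}])

```text
time: 10.85
tool_pos: [0.5817, 0.0642, 0.0976]
ee_rot: [3.141, 0.001, 2.91]
wrist_force: [-2.9, 0.4, 7.5]
width: 0.0399
```

```bash
python3 dial.py w4
```

```text
marks(deg,width) [(-175.5, 10), (59.0, 3), (77.5, 2), (101.5, 26), (150.5, 58)]
dark [(-58.0, 11), (29.5, 12), (100.0, 9)]
10.85 [0.5817 0.0642 0.0976] [3.1414 0.001  2.9103] [-2.8935  0.365   7.4737] [ 0.0747  0.4385 -0.1279] 0.03987659290921447
```

View pics/w4.png

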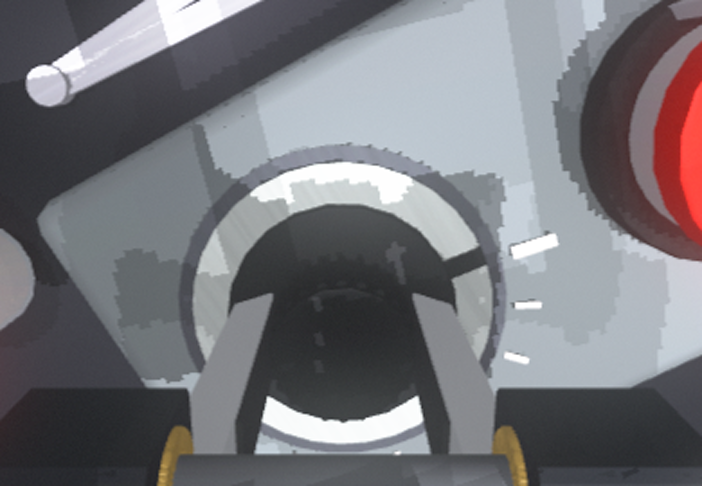

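The pointer at (465,262) lies nearly on the line to the long mark at (534,245). I'll nudge a little further to confirm the stop and get the disc's height from the depth image.

>>> step_arm(steps=[{"jaw": 0.42,"tx": 0,"ty": 0,"tz": 0.0007,"ax": 0,"ay": 0,"az": -0.03},{"jaw": 0.42,"tx": 0,"ty": 0,"tz": 0.0007,"ax": 0,"ay": 0,"az": -0.06},{"jaw": 0.42,"tx": 0,"ty": 0,"tz": 0.0007,"ax": 0,"ay": 0,"az": -0.06}])

```text
time: 11.2
tool_pos: [0.582, 0.0641, 0.0976]
ee_rot: [3.141, 0.002, 2.97]
wrist_force: [-2.2, -0.7, 5.9]
width: 0.0397
```

```bash
cat >> dial.py <<'E'
v,u=np.mgrid[0:384,0:512]; P=world(m,u.ravel(),v.ravel(),d.ravel()); r=np.hypot(*(P[:,:2]-C).T); zz=P[:,2]
for a,b in [(.038,.046),(.052,.06)]:
    s=(r>a)&(r<b)&(zz>.07)&(zz<.09); print("z",a,np.median(zz[s]),s.sum())
# fit disc rim centre: bright ring pixels outer edge
s=(g.ravel()>150)&(r>.03)&(r<.052)&(abs(zz-.083)<.004); Q=P[s][:,:2].astype(np.float32); c=cv2.minEnclosingCircle(Q); print("disc",c)
s=(g.ravel()<90)&(r>.037)&(r<.046)&(abs(zz-.083)<.005)
A=np.rad2deg(np.arctan2(P[s,1]-C[1],P[s,0]-C[0]));h,e=np.histogram(A,72,(-180,180));print("dark px by depth",[(e[i],h[i]) for i in np.nonzero(h>8)[0]])
E
python3 dial.py
```

```text
marks(deg,width) [(-175.5, 10), (-75.0, 1), (66.5, 24), (105.0, 31), (154.0, 51)]
dark [(-54.5, 12), (33.0, 11), (100.0, 9)]
11.2 [0.582  0.0641 0.0976] [3.1411 0.0019 2.9696] [-2.1968 -0.704   5.9092] [ 0.0796  0.2576 -0.4358] 0.03972331767955811
z 0.038 0.08248625227624747 4654
z 0.052 0.07973740474234194 6192
disc ((0.5800601840019226, 0.0638529360294342), 0.05155071243643761)
dark px by depth [(np.float64(95.0), np.int64(70)), (np.float64(100.0), np.int64(92))]
```

The torque rose to 0.44 N m and the pointer stopped moving, so the dial is at its stop. I'll wind clockwise with a slightly lighter squeeze.

>>> step_arm(steps=[{"jaw": 0.422,"tx": 0.0003,"ty": -0.0002,"tz": 0.0006,"ax": 0,"ay": 0.001,"az": 0.06},{"jaw": 0.422,"tx": 0.0006,"ty": -0.0003,"tz": 0.0006,"ax": 0,"ay": 0.002,"az": 0.16},{"jaw": 0.422,"tx": 0.0006,"ty": -0.0003,"tz": 0.0006,"ax": 0,"ay": 0.002,"az": 0.26},{"jaw": 0.422,"tx": 0.0006,"ty": -0.0003,"tz": 0.0006,"ax": 0,"ay": 0.002,"az": 0.36},{"jaw": 0.422,"tx": 0.0006,"ty": -0.0003,"tz": 0.0006,"ax": 0,"ay": 0.002,"az": 0.46},{"jaw": 0.422,"tx": 0.0006,"ty": -0.0003,"tz": 0.0006,"ax": 0,"ay": 0.002,"az": 0.56},{"jaw": 0.422,"tx": 0.0006,"ty": -0.0003,"tz": 0.0006,"ax": 0,"ay": 0.002,"az": 0.66},{"jaw": 0.422,"tx": 0.0006,"ty": -0.0003,"tz": 0.0006,"ax": 0,"ay": 0.002,"az": 0.7}])

```text
time: 12.05
tool_pos: [0.5817, 0.0635, 0.0977]
ee_rot: [3.141, 0.001, 2.267]
wrist_force: [-2.4, -0.9, 5.4]
width: 0.0397
```

```bash
python3 dial.py
```

```text
marks(deg,width) [(23.5, 2), (41.5, 2), (78.0, 1), (95.5, 4)]
dark [(-104.5, 36), (3.0, 35), (86.5, 8)]
12.05 [0.5817 0.0635 0.0977] [3.1405 0.0007 2.2666] [-2.4272 -0.9033  5.3992] [-0.2402  0.2949  0.0007] 0.0397439667357538
z 0.038 0.08249740372308034 4625
z 0.052 0.07974992199325567 6212
disc ((0.5813212394714355, 0.06264801323413849), 0.048854757100343704)
dark px by depth [(np.float64(80.0), np.int64(40)), (np.float64(85.0), np.int64(102)), (np.float64(90.0), np.int64(17))]
```

>>> step_arm(steps=[{"jaw": 0.422,"tx": 0.0003,"ty": -0.0003,"tz": 0.0006,"ax": 0,"ay": 0,"az": 0.1},{"jaw": 0.422,"tx": 0.0003,"ty": -0.0003,"tz": 0.0006,"ax": 0,"ay": 0,"az": 0.22},{"jaw": 0.422,"tx": 0.0003,"ty": -0.0003,"tz": 0.0006,"ax": 0,"ay": 0,"az": 0.34},{"jaw": 0.422,"tx": 0.0003,"ty": -0.0003,"tz": 0.0006,"ax": 0,"ay": 0,"az": 0.46},{"jaw": 0.422,"tx": 0.0003,"ty": -0.0003,"tz": 0.0006,"ax": 0,"ay": 0,"az": 0.58},{"jaw": 0.422,"tx": 0.0003,"ty": -0.0003,"tz": 0.0006,"ax": 0,"ay": 0,"az": 0.7},{"jaw": 0.422,"tx": 0.0003,"ty": -0.0003,"tz": 0.0006,"ax": 0,"ay": 0,"az": 0.8},{"jaw": 0.422,"tx": 0.0003,"ty": -0.0003,"tz": 0.0006,"ax": 0,"ay": 0,"az": 0.86}])

```text
time: 12.9
tool_pos: [0.5808, 0.0633, 0.0975]
ee_rot: [3.141, 0.0, 1.403]
wrist_force: [-3.3, -0.0, 6.3]
width: 0.0397
```

```bash
python3 dial.py w5
```

```text
marks(deg,width) [(5.5, 2), (23.5, 2), (41.5, 2), (59.5, 2), (78.0, 3), (96.0, 5)]
dark [(-143.0, 15), (-54.5, 14), (37.5, 8)]
12.9 [0.5808 0.0633 0.0975] [3.1411 0.0004 1.4033] [-3.265  -0.0438  6.3242] [-0.1941  0.6311  0.0772] 0.039693218200036406
z 0.038 0.08254956502528427 4655
z 0.052 0.07980113490876192 6197
disc ((0.5809511542320251, 0.06285186111927032), 0.04861957207322121)
dark px by depth [(np.float64(30.0), np.int64(29)), (np.float64(35.0), np.int64(107)), (np.float64(40.0), np.int64(29))]
```

View pics/w5.png

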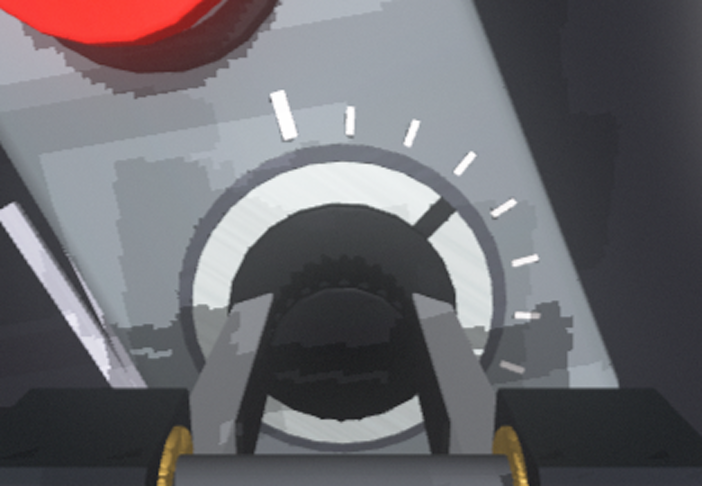

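The pointer at (437,218) reads 37.5°, just past mark 3. The fifth click is at 5.5°. I'll turn 0.48 rad more to get just past the 4.5-click peak, so that it snaps onto click five.

>>> step_arm(steps=[{"jaw": 0.422,"tx": 0,"ty": 0,"tz": 0.0006,"ax": 0,"ay": 0,"az": 0.08},{"jaw": 0.422,"tx": 0,"ty": 0,"tz": 0.0006,"ax": 0,"ay": 0,"az": 0.16},{"jaw": 0.422,"tx": 0,"ty": 0,"tz": 0.0006,"ax": 0,"ay": 0,"az": 0.24},{"jaw": 0.422,"tx": 0,"ty": 0,"tz": 0.0006,"ax": 0,"ay": 0,"az": 0.32},{"jaw": 0.422,"tx": 0,"ty": 0,"tz": 0.0006,"ax": 0,"ay": 0,"az": 0.4},{"jaw": 0.422,"tx": 0,"ty": 0,"tz": 0.0006,"ax": 0,"ay": 0,"az": 0.45},{"jaw": 0.422,"tx": 0,"ty": 0,"tz": 0.0006,"ax": 0,"ay": 0,"az": 0.48},{"jaw": 0.422,"tx": 0,"ty": 0,"tz": 0.0006,"ax": 0,"ay": 0,"az": 0.48}])

```text
time: 13.75
tool_pos: [0.5804, 0.0635, 0.0972]
ee_rot: [-3.141, 0.0, 0.921]
wrist_force: [-3.4, 0.9, 5.1]
width: 0.04
```

```bash
python3 dial.py w6
```

```text
marks(deg,width) [(-30.5, 2), (-12.5, 2), (5.5, 2), (23.5, 2), (41.5, 2), (60.0, 3), (87.5, 22)]
dark [(-170.0, 13), (-82.5, 14), (5.5, 8)]
13.75 [0.5804 0.0635 0.0972] [-3.1414  0.0004  0.9215] [-3.3705  0.8956  5.0749] [0.0702 0.6456 0.0118] 0.03997694944948126
z 0.038 0.08254544920248513 4700
z 0.052 0.07981513770724642 6158
disc ((0.5803635120391846, 0.06247652322053909), 0.049093399196863174)
dark px by depth [(np.float64(0.0), np.int64(65)), (np.float64(5.0), np.int64(92))]
```

View pics/w6.png

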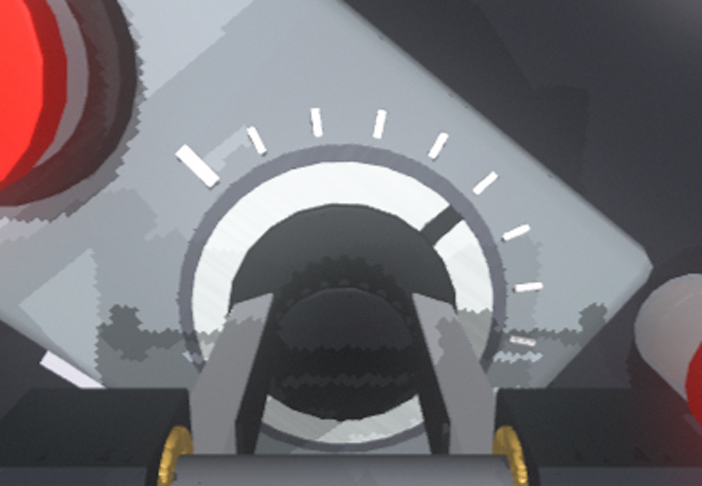

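The pointer at (447,222) sits exactly on mark 5 (5.5°) with almost no torque. I'll let the knob rise, open the jaws and retreat.

>>> step_arm(steps=[{"jaw": 0.422,"tx": 0,"ty": 0,"tz": -0.001,"ax": 0,"ay": 0,"az": 0},{"jaw": 0.422,"tx": 0,"ty": 0,"tz": -0.0025,"ax": 0,"ay": 0,"az": 0},{"jaw": 0.43,"tx": 0,"ty": 0,"tz": -0.0038,"ax": 0,"ay": 0,"az": 0},{"jaw": 0.44,"tx": 0,"ty": 0,"tz": -0.0045,"ax": 0,"ay": 0,"az": 0},{"jaw": 0.46,"tx": 0,"ty": 0,"tz": -0.006,"ax": 0,"ay": 0,"az": 0},{"jaw": 0.5,"tx": 0,"ty": 0,"tz": -0.007,"ax": 0,"ay": 0,"az": 0},{"jaw": 0.55,"tx": 0,"ty": 0,"tz": -0.01,"ax": 0,"ay": 0,"az": 0},{"jaw": 0.6,"tx": 0,"ty": 0,"tz": -0.015,"ax": 0,"ay": 0,"az": 0}])

```text
time: 14.6
tool_pos: [0.5801, 0.0635, 0.1118]
ee_rot: [-3.14, 0.001, 0.922]
wrist_force: [-0.6, 0.8, 0.3]
width: 0.0552
```

>>> step_arm(steps=[{"jaw": 0.7,"tx": 0,"ty": 0,"tz": -0.02,"ax": 0,"ay": 0,"az": 0},{"jaw": 0.7,"tx": 0,"ty": 0,"tz": -0.05,"ax": 0,"ay": 0,"az": 0},{"jaw": 0.7,"tx": 0,"ty": 0,"tz": -0.08,"ax": 0,"ay": 0,"az": 0},{"jaw": 0.7,"tx": 0,"ty": 0,"tz": -0.105,"ax": 0,"ay": 0,"az": 0},{"jaw": 0.7,"tx": 0,"ty": 0,"tz": -0.11,"ax": 0,"ay": 0,"az": 0},{"jaw": 0.7,"tx": 0,"ty": 0,"tz": -0.11,"ax": 0,"ay": 0,"az": 0}])

```text
time: 15.2
tool_pos: [0.5808, 0.0635, 0.2229]
ee_rot: [3.141, -0.0, 0.922]
wrist_force: [0.1, 0.0, -0.1]
width: 0.0659
```

```bash
python3 dial.py w7
python3 - <<'E'
from h import *
m=camera_model("wrist"); im,d=snapshot("wrist"); save("w8",im,1.4)
v,u=np.mgrid[0:384,0:512]; P=world(m,u.ravel(),v.ravel(),d.ravel()); r=np.hypot(P[:,0]-.5806,P[:,1]-.0638)
print("knob top",np.median(P[r<.017,2]),"flange",np.median(P[(r>.025)&(r<.033),2]))
E
```

```text
marks(deg,width) [(-53.0, 35), (-30.0, 3), (-13.0, 3), (6.0, 3), (23.5, 4), (41.5, 4), (59.5, 4), (78.0, 5), (96.5, 6), (150.5, 18)]
dark [(5.5, 6)]
15.2 [0.5808 0.0635 0.2229] [ 3.1408 -0.0004  0.9219] [ 0.0852  0.0095 -0.0647] [-0.0476 -0.0391 -0.0337] 0.06585281047002643
z 0.038 0.08252415730399049 2333
z 0.052 0.07980108549213988 3103
disc ((0.5790669322013855, 0.06390458345413208), 0.05088019371032715)
dark px by depth [(np.float64(0.0), np.int64(22)), (np.float64(5.0), np.int64(31))]
knob top 0.1186599018481363 flange 0.3258907678831911
```

View pics/w8.png

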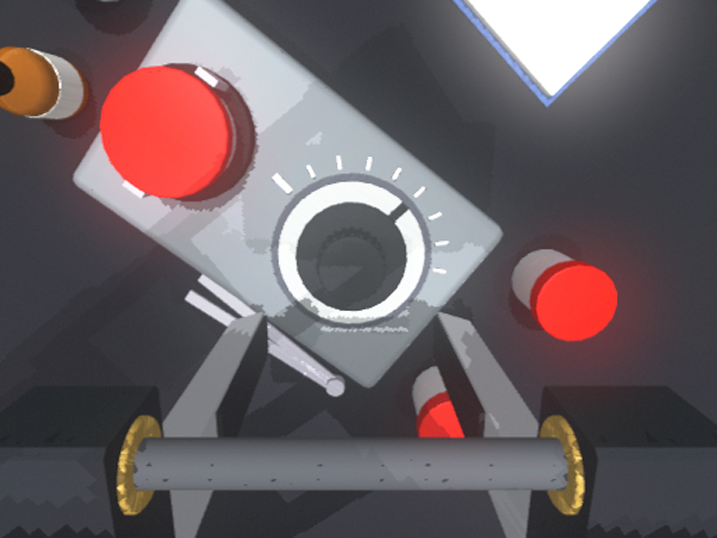

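The pointer at (400,212) faces the fifth short mark (5.5° against 6.0°). The knob's top is back at 0.1187 m, its height before pressing. The jars, amber bottle and tongs are standing as before. I'll hand the job in.

```bash
python3 -c "
from bench import *
print(close_job())"
```

```text
the job is handed in; nothing more can be done
None
```

The dial was wound back to its stop, then clockwise to the fifth click, and the knob was released. I handed the job in at about 15.3 s.

**How it went:** The dial started three clicks from its stop. The first press landed lug on lug, so I turned the knob slightly counter-clockwise until it sank, then pressed it about 3.5 to 4 mm. At the stop the wrist torque rose to about 0.44 N m and the pointer stopped moving. I then wound clockwise to just past the 4.5-click peak, and the dial snapped onto click five.

**Last checks:**
- **Pointer:** it read 5.5°, and the fifth mark read 6.0°. None of the readings taken on the way showed it past the fifth.
- **Knob:** its top was back at 0.1187 m, against 0.1186 m before pressing.
- **Surroundings:** the jars, amber bottle and tongs in the wrist view looked undisturbed. I did not check the pen, the white bottle or the rest of the bench again at the end.
- **Contact:** the gripper was clear of everything and the wrist force was about 0 N.

**Uncertain or in disagreement:**
- **Squeeze:** I could not measure it directly. I kept it light by commanding the jaws only 0.3 to 0.5 mm narrower than the knob. The grip held 0.44 N m without visible slip, so I can't rule out a brief squeeze close to 12 N.
- **Press:** this was mostly 5 to 7.5 N, but reached about 10 N during the lug-on-lug landing.
- **Stop reading:** at the stop the pointer read about 4.5° off the long mark. I put this down to the slanted view, because the torque rise and the final reading both agree with the stop.

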